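# Show the kitchen helper which bowl to fill, and from what

### The job

One of the four little green bowls on the serving tray is still empty, and your helper should fill it with limes: show her. Point down at the empty bowl with your fingertips about three centimetres above the middle of it for two full seconds, then point in the same way at the heap of limes in the steel bowl for two full seconds, and finish while still pointing there. Touch, move or lift nothing, and keep your fingertips at least ten centimetres up whenever they pass over one of the other bowls, so that she does not take the wrong one.

Things in the scene. Friction and masses are not known exactly. Their poses are not given: they have to be found in the camera images.
- empty_bowl: the empty garnish bowl: small round dark-green bowl, 90 mm across the rim, 36 mm high, 50 mm foot, nothing in it; one of four alike on the tray. Origin at the centre of its underside, z up, about 4 mm above the table top.
- empty_bowl_rim (a point): centre of the empty bowl's mouth, level with its rim, 36 mm above its underside (about 40 mm above the table). Pointing at the bowl means being just above this point.
- lime_prep: the bowl of limes: round bare-steel prep bowl, 140 mm across the rim, 58 mm high, heaped with green limes of 40 mm. It stands on the table. Origin at the centre of its underside, z up.
- limes_top (a point): top of the heap of limes, on the bowl's axis, 89 mm above the table. Pointing at the limes means being just above this point.
- tray: round white enamel serving tray with a red rim, 320 mm across, rim 18 mm high, fixed to the table at an arbitrary yaw; the four small bowls stand about 100 mm from its centre, around the sauce jar. Origin at the centre of its underside.
- sauce_jar: brown sauce jar with a brass-coloured cap at the tray's centre, 52 mm diameter, 70 mm high (top about 74 mm above the table). Origin at the centre of its underside. Not to be touched.
- shallot_bowl: small dark-green bowl on the tray, same as the empty one (90 mm across, 36 mm high) but holding small red-purple shallots; their top is about 60 mm above the bowl's underside. Origin at the centre of its underside. Not to be pointed at or touched.
- garlic_bowl: small dark-green bowl on the tray, same as the empty one (90 mm across, 36 mm high) but holding white garlic bulbs; their top is about 66 mm above the bowl's underside. Origin at the centre of its underside. Not to be pointed at or touched.
- chilli_bowl: small dark-green bowl on the tray, same as the empty one (90 mm across, 36 mm high) but holding red chillies; their top is about 46 mm above the bowl's underside. Origin at the centre of its underside. Not to be pointed at or touched.
- shallot_prep: steel prep bowl, same as that of the limes (140 mm across, 58 mm high) but heaped with red-purple shallots; their top is about 91 mm above the table. Origin at the centre of its underside. Not to be pointed at or touched.
- garlic_prep: steel prep bowl, same as that of the limes (140 mm across, 58 mm high) but heaped with white garlic bulbs; their top is about 92 mm above the table. Origin at the centre of its underside. Not to be pointed at or touched.
There are look-alikes about, which are no part of the job. Leave any yellow look-alike of the empty_bowl alone.

How it is judged:
On the way, in this order (a step that is already met when the one before it is completed fails the run):
1. point at the empty bowl: grasp point within 30 mm of its axis and 0 to 85 mm above its rim, for 1.5 s (horizontal distance between the grasp point and empty_bowl_rim below 0.03 m and z of the grasp point in the frame of empty_bowl_rim between 0 and 0.085 m), for 1.5 s.
2. then point at the limes: grasp point within 35 mm of the bowl's axis and 0 to 85 mm above the heap, for 1.5 s (horizontal distance between the grasp point and limes_top below 0.035 m and z of the grasp point in the frame of limes_top between 0 and 0.085 m), for 1.5 s.
At the end, for the whole second after the job is handed in: The hand is still pointing at the limes (grasp point within 35 mm of the axis of their bowl and at most 85 mm above the heap), touching nothing; every bowl and the sauce jar is upright and within 15 mm of where it stood (all of step 2 and distance of each of empty_bowl, shallot_bowl, garlic_bowl, chilli_bowl, lime_prep, shallot_prep, garlic_prep, sauce_jar from where it was at the start of the episode below 0.015 m and angle between each of empty_bowl, shallot_bowl, garlic_bowl, chilli_bowl, lime_prep, shallot_prep, garlic_prep, sauce_jar's own z axis and vertical below 0.1 rad).
It fails at once if the robot touches something (contact force between any of the fingers, the arm and anything else above 0.3 N).
It fails at once if a bowl or the sauce jar is lifted, carried or shoved (moved more than 15 mm) (distance of any of empty_bowl, shallot_bowl, garlic_bowl, chilli_bowl, lime_prep, shallot_prep, garlic_prep, sauce_jar from where it was at the start of the episode above 0.015 m).
It fails at once if the hand is lowered over another bowl (grasp point within 35 mm of its axis and less than 85 mm above its contents), as if pointing at it ((horizontal distance between the grasp point and shallot_bowl below 0.035 m and z of the grasp point in the frame of shallot_bowl between 0.01 and 0.145 m) or (horizontal distance between the grasp point and garlic_bowl below 0.035 m and z of the grasp point in the frame of garlic_bowl between 0.016 and 0.151 m) or (horizontal distance between the grasp point and chilli_bowl below 0.035 m and z of the grasp point in the frame of chilli_bowl between -0.004 and 0.131 m) or (horizontal distance between the grasp point and shallot_prep below 0.035 m and z of the grasp point in the frame of shallot_prep between 0.041 and 0.176 m) or (horizontal distance between the grasp point and garlic_prep below 0.035 m and z of the grasp point in the frame of garlic_prep between 0.042 and 0.177 m)).
It also fails if it takes over 48 s, if anything falls off the work surface, if the arm or the gripper's body presses on something with over 40 N, if the wrist force passes 120 N, or if a joint passes its speed limit or range.

### The arm

A 6-joint arm with a two-finger parallel gripper is mounted at the origin on the work surface. World frame = base frame: x ahead of the robot, y to its left, z up, the work surface at z = 0. Lengths are in m, angles in rad, forces in N, time in s.
With the tool pointing down it reaches from about 0.35 to 0.775 m from the base axis. Payload 5.5 kg.
Tool frame: the origin (TCP) lies between the finger pads; the fingertips stand 11 mm ahead of it and the grasp point (between the pads) lies 8 mm behind it (tips_ahead is the distance from the TCP to the fingertips, in m); z points along the fingers, y is the line along which they close (so a half turn about z gives the same grasp; the last joint's range is limited). The gripper opens to 85 mm and grips with 20 to 120 N. Pads are 22 mm wide; open, the fingers measure 114 mm over their backs; the gripper's body (76 mm by 85 mm) begins 54 mm behind the grasp point. The pads swing forward as they close: fully open they stand 13 mm farther back than shut.
Start: joints at [-1.273, 0.313, 0.046, 1.304, 0, 1.431], TCP at [0.244, -0.521, 0.242] pointing down, gripper open.
Joint ranges: [-2.76, 2.76], [-0.86, 1.69], [-1.03, 1.26], [-2.2, 2.34], [-1.47, 1.5], [-3.14, 3.14]. Speed limits (rad/s): [2.57, 2.57, 3.14, 3.14, 3.14, 3.14].

### API

Orientations are given as a unit quaternion [w, x, y, z].
In Python, from workcell import * gives the robot as it stands. The module is installed in compiled form; this text tells all that it offers.
- The arm moves only by the tool jog_arm, never from a script. Its argument "moves" is a list of rows, each an object with "fingers": the closure, from 0 (fully open) to 1 (shut); "slide": the shift along the tool's x, y, z in mm, a list of three; "angular": the turn, a rotation vector about the tool's x, y, z in degrees, a list of three. A call has 1 to 10 rows; each row is the pose to reach, as a shift and turn from the pose commanded when the call began, along the tool's axes at that moment; what a row does not reach only later rows make up. A row lasts 1/12 s, in which the tool goes at most 41.7 mm and 7.16 degrees, less where a joint would pass 70% of its speed; a pose out of reach is approached as far as the arm can. A call with a gripper value outside its range is refused whole. The fingers move at their own pace and stop on an object; "squeeze" is the grip in N (left out, the last holds). Time passes only in rows, so rows that repeat a pose let the fingers close. It gives the time, the measured TCP pose, the force, the opening and the grip force at its end, in the units of the state.
- get_state(): the state, without advancing time (a new reading comes with each control period).
- read_camera(name): name is "scene" or "top"; returns a dict with "color" (420x560x3 uint8, red, green, blue), "fovy" (degrees; the focal length in pixels is half the picture's height over the tangent of half this angle, whatever the lens; pixels are square), "cx", "cy" (the principal point, pixels), "world_from_camera" (4x4, takes a point from camera to world coordinates). Camera axes: x right, y down, z forward; pixel columns grow to the right and rows downward; lengths in m; the calibration is good to about 2 mm. A picture is of the moment at which its call begins. There is no depth.
- hand_in(): hands the job in; it is judged then, once.
Trained networks look in a picture, given as the dict that the camera call returned (one of the last four; its "shot" number tells which), for a name from the list of things; names that differ only in an ending like _2 or _b are one class to them, and where a whole thing is asked for, a point or a joint stands for the part that bears it (a point fixed in the world has none). Each returns a list of dicts, best first, with "p" (0 to 1); they miss things now and then, are a little off and sometimes report something else, mostly with a low value. They report only what shows in the picture. A call takes as long as a camera call. They do not tell look-alikes from the thing itself.
- look_for(target, picture): "point" ([column, row] in pixels, amid what is visible of it).
- tip_of(target, picture): "point" ([column, row] in pixels: a listed point, or the origin of a listed thing).
The state is a dict: "clock": time; "joint_pos": joint angles; "qvel": joint speeds; "tau": joint torques, N m; "tcp_pos": TCP position; "orientation": TCP orientation; "wrist_force": force on the tool from outside, world axes, zero at the start; "ft_torque": the same for the moment, N m; "finger_gap": finger opening in m; "grip_force": force on a finger pad.
Only numpy, scipy, OpenCV 4.12 (cv2) and the standard library are available. Lean on these libraries where they do the work, as an engineer would, in place of code of your own. Each camera call takes 0.05 s, during which the arm holds its last target. There are 200 camera calls.

## Working session

There is one attempt and no reset: what is moved stays moved. The work goes in short steps, Python scripts to look and compute and a tool call to move; the robot and the scene stay as the last step left them, time stands still between calls to the robot, and variables do not carry over. Pictures are saved under pics/ and viewed, at most 10 in all, crops included, and the job is handed in when it is done.

Besides the shell and the picture viewer there is one more tool, called after "Call:" as a command line: name --argument value ..., lists and objects as JSON in quotes. jog_arm: Moves the arm, as the interface text tells. Its arguments: {"type":"object","properties":{"moves":{"type":"array","items":{"type":"object","properties":{"fingers":{"type":"number"},"slide":{"type":"array","items":{"type":"number"}},"angular":{"type":"array","items":{"type":"number"}}}}},"squeeze":{"type":"number"}},"required":["moves"]}

```bash
mkdir -p pics; cat > h.py <<'E'
from workcell import *
import numpy as np, cv2
def ray(pic,pt,z):
    f=pic["color"].shape[0]/2/np.tan(np.radians(pic["fovy"])/2)
    T=np.array(pic["world_from_camera"]); d=T[:3,:3]@np.array([(pt[0]-pic["cx"])/f,(pt[1]-pic["cy"])/f,1]); o=T[:3,3]
    return o+d*(z-o[2])/d[2]
E
python3 - <<'E'
from h import *
s=get_state(); print(s["clock"],s["tcp_pos"],s["orientation"],s["finger_gap"])
Z=dict(empty_bowl_rim=.04,limes_top=.089,lime_prep=0,tray=0,sauce_jar=.004,shallot_bowl=.004,garlic_bowl=.004,chilli_bowl=.004,shallot_prep=0,garlic_prep=0)
for n in("top","scene"):
    p=read_camera(n); cv2.imwrite(f"pics/{n}.png",p["color"][:,:,::-1])
    print(n,np.round(np.array(p["world_from_camera"])[:3,3],3))
    for t,z in Z.items():
        for r in tip_of(t,p)[:4]: print(t,round(r["p"],2),np.round(r["point"]),np.round(ray(p,r["point"],z),3))
E
```

```text
0.0 [ 0.24358869 -0.52031399  0.2413915 ] [-9.24086092e-04  9.76139416e-01  2.17142769e-01 -7.20339073e-05] 0.08532076560928645
top [ 0.126 -0.032  1.562]
empty_bowl_rim 0.98 [164. 291.] [0.207 0.31  0.04 ]
empty_bowl_rim 0.57 [190. 201.] [0.474 0.26  0.04 ]
empty_bowl_rim 0.33 [214. 167.] [0.583 0.195 0.04 ]
limes_top 0.87 [332. 209.] [ 0.458 -0.158  0.089]
lime_prep 0.7 [335. 208.] [ 0.481 -0.174  0.   ]
lime_prep 0.58 [328. 214.] [ 0.462 -0.153  0.   ]
lime_prep 0.53 [214. 168.] [0.589 0.202 0.   ]
tray 0.96 [222. 199.] [0.494 0.17  0.   ]
tray 0.24 [223. 226.] [0.412 0.162 0.   ]
sauce_jar 0.62 [221. 195.] [0.504 0.172 0.004]
shallot_bowl 0.94 [256. 187.] [0.535 0.068 0.004]
shallot_bowl 0.66 [223. 196.] [0.504 0.169 0.004]
garlic_bowl 0.56 [224. 226.] [0.412 0.158 0.004]
chilli_bowl 0.87 [215. 167.] [0.592 0.197 0.004]
shallot_prep 0.89 [397. 206.] [ 0.494 -0.361  0.   ]
garlic_prep 0.61 [257. 186.] [0.539 0.066 0.   ]
garlic_prep 0.57 [334. 153.] [ 0.655 -0.167  0.   ]
garlic_prep 0.43 [217. 164.] [0.604 0.195 0.   ]
scene [1.08  0.29  0.558]
empty_bowl_rim 0.95 [398. 280.] [0.471 0.266 0.04 ]
empty_bowl_rim 0.75 [443. 219.] [0.205 0.323 0.04 ]
limes_top 0.8 [216. 203.] [ 0.46  -0.159  0.089]
lime_prep 0.57 [221. 234.] [ 0.457 -0.156  0.   ]
lime_prep 0.15 [348. 288.] [0.497 0.177 0.   ]
tray 0.95 [345. 292.] [0.508 0.174 0.   ]
sauce_jar 0.77 [349. 287.] [0.497 0.178 0.004]
shallot_bowl 0.75 [296. 279.] [0.524 0.072 0.004]
garlic_bowl 0.8 [350. 260.] [0.413 0.154 0.004]
chilli_bowl 0.84 [343. 328.] [0.603 0.2   0.004]
garlic_prep 0.87 [162. 285.] [ 0.658 -0.167  0.   ]
garlic_prep 0.55 [392. 297.] [0.48  0.264 0.   ]
```

View pics/top.png

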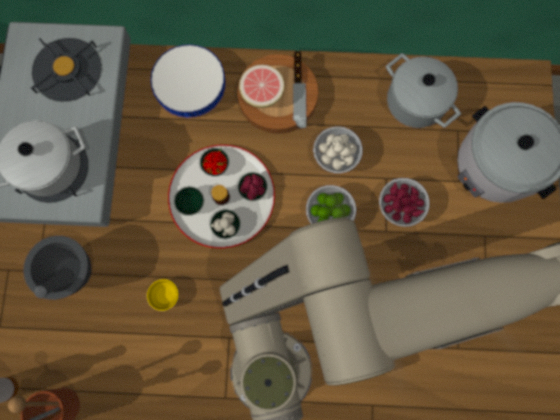

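View pics/scene.png

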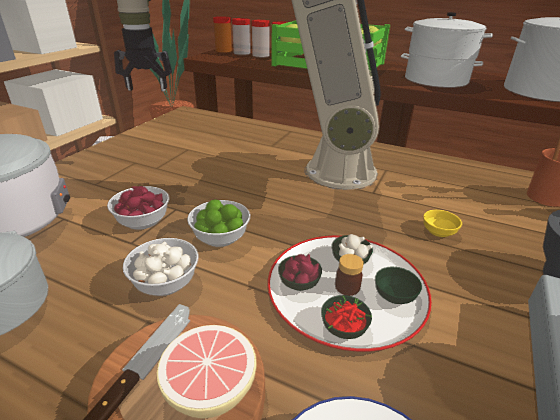

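The empty dark-green bowl is at top px (190,201) and scene px (398,280), which puts its rim at about (0.472, 0.264). The limes are at top px (332,207) and scene px (216,203), about (0.459, -0.158). The yellow look-alike at top px (163,295) is not the target. I'll travel high with the fingers shut, turning the wrist on the way.

Call:
jog_arm --moves '[{"fingers": 1, "slide": [15, -12, -5], "angular": [0, 0, -5]}, {"fingers": 1, "slide": [45, -35, -10], "angular": [0, 0, -12]}, {"fingers": 1, "slide": [75, -60, -20], "angular": [0, 0, -19]}, {"fingers": 1, "slide": [105, -84, -20], "angular": [0, 0, -26]}, {"fingers": 1, "slide": [135, -108, -20], "angular": [0, 0, -33]}, {"fingers": 1, "slide": [165, -132, -20], "angular": [0, 0, -40]}, {"fingers": 1, "slide": [195, -156, -20], "angular": [0, 0, -47]}, {"fingers": 1, "slide": [225, -180, -20], "angular": [0, 0, -54]}, {"fingers": 1, "slide": [250, -200, -20], "angular": [0, 0, -60]}, {"fingers": 1, "slide": [260, -208, -20], "angular": [0, 0, -64]}]'

```text
clock: 1.93
tcp_pos: [0.3919, -0.2187, 0.2627]
orientation: [0.0, 0.71, 0.704, 0.001]
wrist_force: [-1.0, -1.0, -0.8]
finger_gap: -0.0001
grip_force: 0.0
```

```bash
cat >> h.py <<'E'
from scipy.spatial.transform import Rotation as R
def togo(*targets):
    s=get_state(); w=s["orientation"]; r=R.from_quat([w[1],w[2],w[3],w[0]])
    print(s["clock"],np.round(s["tcp_pos"],4),np.round(s["joint_pos"],2),np.round(r.as_matrix(),3).tolist(),s["finger_gap"])
    for t in targets: print(t,np.round(1000*r.inv().apply(np.array(t)-s["tcp_pos"]),1))
E
python3 -c "
from h import *
togo([.472,.264,.26],[.472,.264,.085])"
```

```text
1.9333 [ 0.3919 -0.2187  0.2627] [-0.69  0.06 -0.21  1.29  0.    0.89] [[0.008, 1.0, 0.001], [1.0, -0.008, 0.001], [0.001, 0.001, -1.0]] -0.00011253860686909901
[0.472, 0.264, 0.26] [483.3  76.4   3.1]
[0.472, 0.264, 0.085] [483.2  76.3 178.1]
```

Call:
jog_arm --moves '[{"fingers": 1, "slide": [20, 5, 0]}, {"fingers": 1, "slide": [55, 14, 0]}, {"fingers": 1, "slide": [90, 23, 0]}, {"fingers": 1, "slide": [125, 32, 0]}, {"fingers": 1, "slide": [160, 40, 0]}, {"fingers": 1, "slide": [195, 48, 0]}, {"fingers": 1, "slide": [230, 56, 0]}, {"fingers": 1, "slide": [265, 64, 0]}, {"fingers": 1, "slide": [300, 70, 0]}, {"fingers": 1, "slide": [335, 76, 0]}]'

```text
schema error: expected keys fingers, slide, angular
```

Call:
jog_arm --moves '[{"fingers": 1, "slide": [35, 0, 0]}, {"fingers": 1, "slide": [65, 0, 0]}, {"fingers": 1, "slide": [95, 0, 0]}, {"fingers": 1, "slide": [120, 0, 0]}, {"fingers": 1, "slide": [140, 0, 0]}, {"fingers": 1, "slide": [148, 0, 0]}, {"fingers": 1, "slide": [148, 0, 0]}, {"fingers": 1, "slide": [148, 0, 0]}]'

```text
schema error: expected keys fingers, slide, angular
```

```bash
python3 - <<'E'
from h import *
togo([.472,.264,.085])
p=read_camera("scene"); cv2.imwrite("pics/s2.png",p["color"][:,:,::-1])
q=read_camera("top"); cv2.imwrite("pics/t2.png",q["color"][:,:,::-1])
for n,z in(("empty_bowl_rim",.04),("limes_top",.089),("shallot_prep",0),("garlic_prep",0)):
  for pp in(p,q):
    for r in tip_of(n,pp)[:2]: print(n,round(r["p"],2),np.round(r["point"]),np.round(ray(pp,r["point"],z),3))
E
```

```text
1.9333 [ 0.3919 -0.2187  0.2627] [-0.69  0.06 -0.21  1.29  0.    0.89] [[0.008, 1.0, 0.001], [1.0, -0.008, 0.001], [0.001, 0.001, -1.0]] -0.00011253860686909901
[0.472, 0.264, 0.085] [483.2  76.3 178.1]
empty_bowl_rim 0.81 [396. 282.] [0.48  0.265 0.04 ]
empty_bowl_rim 0.67 [440. 221.] [0.215 0.316 0.04 ]
empty_bowl_rim 0.89 [190. 201.] [0.475 0.261 0.04 ]
limes_top 0.73 [217. 205.] [ 0.466 -0.153  0.089]
limes_top 0.67 [333. 212.] [ 0.449 -0.16   0.089]
limes_top 0.55 [401. 207.] [ 0.473 -0.353  0.089]
shallot_prep 0.87 [140. 220.] [ 0.496 -0.372  0.   ]
shallot_prep 0.71 [401. 207.] [ 0.492 -0.373  0.   ]
garlic_prep 0.75 [164. 282.] [ 0.65  -0.167  0.   ]
garlic_prep 0.81 [336. 155.] [ 0.649 -0.171  0.   ]
garlic_prep 0.68 [328. 214.] [ 0.463 -0.153  0.   ]
```

View pics/s2.png

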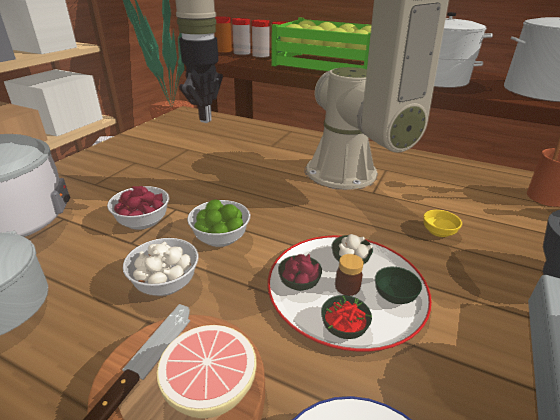

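Those two moves were refused because every row needs "angular", so the arm hasn't moved. The picture shows the hand still high at px (205,110), the empty bowl at (398,285) and the limes at (218,215), all undisturbed. I'll repeat the moves with all the keys.

Call:
jog_arm --moves '[{"fingers": 1, "slide": [20, 5, 0], "angular": [0, 0, 0]}, {"fingers": 1, "slide": [55, 14, 0], "angular": [0, 0, 0]}, {"fingers": 1, "slide": [90, 23, 0], "angular": [0, 0, 0]}, {"fingers": 1, "slide": [125, 32, 0], "angular": [0, 0, 0]}, {"fingers": 1, "slide": [160, 40, 0], "angular": [0, 0, 0]}, {"fingers": 1, "slide": [195, 48, 0], "angular": [0, 0, 0]}, {"fingers": 1, "slide": [230, 56, 0], "angular": [0, 0, 0]}, {"fingers": 1, "slide": [265, 64, 0], "angular": [0, 0, 0]}, {"fingers": 1, "slide": [300, 70, 0], "angular": [0, 0, 0]}, {"fingers": 1, "slide": [335, 76, 0], "angular": [0, 0, 0]}]'

```text
clock: 3.27
tcp_pos: [0.4728, 0.1128, 0.2623]
orientation: [0.0, 0.713, 0.701, 0.0]
wrist_force: [1.1, -0.6, -0.5]
finger_gap: -0.0
grip_force: 0.0
```

Call:
jog_arm --moves '[{"fingers": 1, "slide": [35, 0, 0], "angular": [0, 0, 0]}, {"fingers": 1, "slide": [65, 0, 0], "angular": [0, 0, 0]}, {"fingers": 1, "slide": [95, 0, 0], "angular": [0, 0, 0]}, {"fingers": 1, "slide": [120, 0, 0], "angular": [0, 0, 0]}, {"fingers": 1, "slide": [140, 0, 0], "angular": [0, 0, 0]}, {"fingers": 1, "slide": [146, 0, 0], "angular": [0, 0, 0]}, {"fingers": 1, "slide": [146, 0, 0], "angular": [0, 0, 0]}, {"fingers": 1, "slide": [146, 0, 0], "angular": [0, 0, 0]}]'

```text
clock: 3.93
tcp_pos: [0.4748, 0.2569, 0.262]
orientation: [0.0, 0.713, 0.701, -0.0]
wrist_force: [-0.6, -0.8, -0.3]
finger_gap: -0.0003
grip_force: 0.0
```

```bash
python3 - <<'E'
from h import *
togo([.474,.263,.085])
p=read_camera("scene"); cv2.imwrite("pics/s3.png",p["color"][:,:,::-1])
E
```

```text
3.9333 [0.4748 0.2569 0.262 ] [ 0.35  0.24 -0.    1.33 -0.    1.93] [[0.016, 1.0, -0.001], [1.0, -0.016, -0.001], [-0.001, -0.001, -1.0]] -0.0002535423853118138
[0.474, 0.263, 0.085] [  6.2  -0.8 177. ]
```

View pics/s3.png

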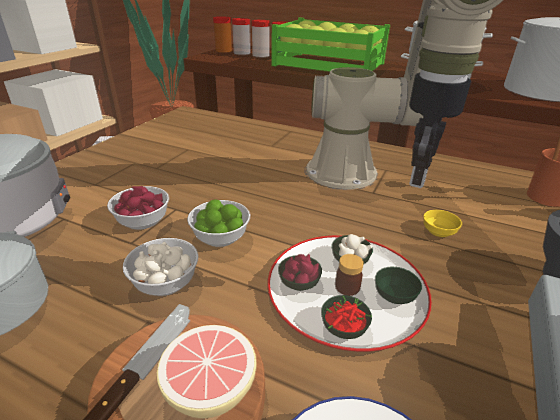

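The fingertips are at px (418,184), high above the empty bowl (398,285). Lowering now, then holding.

Call:
jog_arm --moves '[{"fingers": 1, "slide": [6, -1, 15], "angular": [0, 0, 0]}, {"fingers": 1, "slide": [6, -1, 40], "angular": [0, 0, 0]}, {"fingers": 1, "slide": [6, -1, 65], "angular": [0, 0, 0]}, {"fingers": 1, "slide": [6, -1, 90], "angular": [0, 0, 0]}, {"fingers": 1, "slide": [6, -1, 115], "angular": [0, 0, 0]}, {"fingers": 1, "slide": [6, -1, 137], "angular": [0, 0, 0]}, {"fingers": 1, "slide": [6, -1, 155], "angular": [0, 0, 0]}, {"fingers": 1, "slide": [6, -1, 168], "angular": [0, 0, 0]}, {"fingers": 1, "slide": [6, -1, 175], "angular": [0, 0, 0]}, {"fingers": 1, "slide": [6, -1, 175], "angular": [0, 0, 0]}]'

```text
clock: 4.82
tcp_pos: [0.473, 0.2619, 0.0859]
orientation: [-0.0, 0.713, 0.701, -0.001]
wrist_force: [-0.3, -0.3, 0.3]
finger_gap: 0.0
grip_force: 0.0
```

```bash
python3 - <<'E'
from h import *
togo([.474,.263,.085])
p=read_camera("scene"); cv2.imwrite("pics/s4.png",p["color"][:,:,::-1])
E
```

```text
4.8167 [0.473  0.2619 0.0859] [ 0.36  0.35 -0.31  0.92 -0.    1.95] [[0.018, 1.0, -0.003], [1.0, -0.018, -0.001], [-0.001, -0.003, -1.0]] 3.3403221424038534e-05
[0.474, 0.263, 0.085] [1.1 1.  0.9]
```

View pics/s4.png

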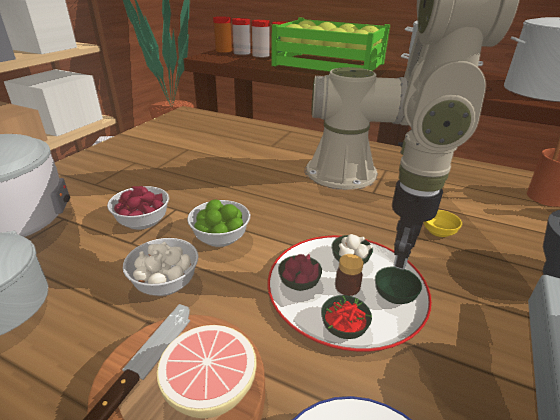

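The tips are at px (402,268), just above the empty bowl (398,285) and touching nothing. I'll hold here for over 2 s.

Call:
jog_arm --moves '[{"fingers": 1, "slide": [0, 0, 0], "angular": [0, 0, 0]}, {"fingers": 1, "slide": [0, 0, 0], "angular": [0, 0, 0]}, {"fingers": 1, "slide": [0, 0, 0], "angular": [0, 0, 0]}, {"fingers": 1, "slide": [0, 0, 0], "angular": [0, 0, 0]}, {"fingers": 1, "slide": [0, 0, 0], "angular": [0, 0, 0]}, {"fingers": 1, "slide": [0, 0, 0], "angular": [0, 0, 0]}, {"fingers": 1, "slide": [0, 0, 0], "angular": [0, 0, 0]}, {"fingers": 1, "slide": [0, 0, 0], "angular": [0, 0, 0]}, {"fingers": 1, "slide": [0, 0, 0], "angular": [0, 0, 0]}, {"fingers": 1, "slide": [0, 0, 0], "angular": [0, 0, 0]}]'

```text
clock: 5.7
tcp_pos: [0.4738, 0.2636, 0.0872]
orientation: [0.0, 0.713, 0.701, -0.0]
wrist_force: [-0.5, 0.1, -0.2]
finger_gap: 0.0
grip_force: 0.0
```

Call:
jog_arm --moves '[{"fingers": 1, "slide": [0, 0, 0], "angular": [0, 0, 0]}, {"fingers": 1, "slide": [0, 0, 0], "angular": [0, 0, 0]}, {"fingers": 1, "slide": [0, 0, 0], "angular": [0, 0, 0]}, {"fingers": 1, "slide": [0, 0, 0], "angular": [0, 0, 0]}, {"fingers": 1, "slide": [0, 0, 0], "angular": [0, 0, 0]}, {"fingers": 1, "slide": [0, 0, 0], "angular": [0, 0, 0]}, {"fingers": 1, "slide": [0, 0, 0], "angular": [0, 0, 0]}, {"fingers": 1, "slide": [0, 0, 0], "angular": [0, 0, 0]}, {"fingers": 1, "slide": [0, 0, 0], "angular": [0, 0, 0]}, {"fingers": 1, "slide": [0, 0, 0], "angular": [0, 0, 0]}]'

```text
clock: 6.53
tcp_pos: [0.4739, 0.2635, 0.0873]
orientation: [0.0, 0.713, 0.701, -0.0]
wrist_force: [0.1, -0.1, 0.2]
finger_gap: -0.0
grip_force: 0.0
```

Call:
jog_arm --moves '[{"fingers": 1, "slide": [0, 0, 0], "angular": [0, 0, 0]}, {"fingers": 1, "slide": [0, 0, 0], "angular": [0, 0, 0]}, {"fingers": 1, "slide": [0, 0, 0], "angular": [0, 0, 0]}, {"fingers": 1, "slide": [0, 0, 0], "angular": [0, 0, 0]}, {"fingers": 1, "slide": [0, 0, 0], "angular": [0, 0, 0]}, {"fingers": 1, "slide": [0, 0, 0], "angular": [0, 0, 0]}, {"fingers": 1, "slide": [0, 0, 0], "angular": [0, 0, 0]}, {"fingers": 1, "slide": [0, 0, 0], "angular": [0, 0, 0]}]'

```text
clock: 7.2
tcp_pos: [0.4739, 0.2635, 0.0873]
orientation: [0.0, 0.713, 0.701, -0.0]
wrist_force: [-0.5, 0.3, -0.7]
finger_gap: -0.0001
grip_force: 0.0
```

Call:
jog_arm --moves '[{"fingers": 1, "slide": [0, 0, -15], "angular": [0, 0, 0]}, {"fingers": 1, "slide": [0, 0, -40], "angular": [0, 0, 0]}, {"fingers": 1, "slide": [0, 0, -65], "angular": [0, 0, 0]}, {"fingers": 1, "slide": [0, 0, -90], "angular": [0, 0, 0]}, {"fingers": 1, "slide": [0, 0, -115], "angular": [0, 0, 0]}, {"fingers": 1, "slide": [0, 0, -140], "angular": [0, 0, 0]}, {"fingers": 1, "slide": [0, 0, -160], "angular": [0, 0, 0]}, {"fingers": 1, "slide": [0, 0, -172], "angular": [0, 0, 0]}, {"fingers": 1, "slide": [0, 0, -175], "angular": [0, 0, 0]}]'

```text
clock: 7.95
tcp_pos: [0.475, 0.264, 0.265]
orientation: [0.001, 0.713, 0.701, 0.002]
wrist_force: [1.2, -0.2, -0.4]
finger_gap: 0.0002
grip_force: 0.0
```

```bash
python3 -c "
from h import *
togo([.459,-.157,.26])"
```

```text
7.95 [0.475 0.264 0.265] [ 0.36  0.24  0.01  1.33 -0.    1.95] [[0.016, 1.0, 0.004], [1.0, -0.016, 0.002], [0.002, 0.004, -1.0]] 0.0002045376547976717
[0.459, -0.157, 0.26] [-421.2   -9.3    4.3]
```

Call:
jog_arm --moves '[{"fingers": 1, "slide": [-20, 0, 0], "angular": [0, 0, 0]}, {"fingers": 1, "slide": [-55, -1, 0], "angular": [0, 0, 0]}, {"fingers": 1, "slide": [-90, -2, 0], "angular": [0, 0, 0]}, {"fingers": 1, "slide": [-125, -3, 0], "angular": [0, 0, 0]}, {"fingers": 1, "slide": [-160, -4, 0], "angular": [0, 0, 0]}, {"fingers": 1, "slide": [-195, -5, 0], "angular": [0, 0, 0]}, {"fingers": 1, "slide": [-230, -6, 0], "angular": [0, 0, 0]}, {"fingers": 1, "slide": [-265, -7, 0], "angular": [0, 0, 0]}, {"fingers": 1, "slide": [-300, -8, 0], "angular": [0, 0, 0]}, {"fingers": 1, "slide": [-335, -9, 0], "angular": [0, 0, 0]}]'

```text
clock: 8.78
tcp_pos: [0.4587, -0.0728, 0.2614]
orientation: [-0.0, 0.713, 0.701, -0.0]
wrist_force: [1.4, 0.3, 0.8]
finger_gap: -0.0002
grip_force: 0.0
```

Call:
jog_arm --moves '[{"fingers": 1, "slide": [-30, 0, 0], "angular": [0, 0, 0]}, {"fingers": 1, "slide": [-55, 0, 0], "angular": [0, 0, 0]}, {"fingers": 1, "slide": [-75, 0, 0], "angular": [0, 0, 0]}, {"fingers": 1, "slide": [-86, 0, 0], "angular": [0, 0, 0]}, {"fingers": 1, "slide": [-86, 0, 0], "angular": [0, 0, 0]}, {"fingers": 1, "slide": [-86, 0, 0], "angular": [0, 0, 0]}]'

```text
clock: 9.28
tcp_pos: [0.4578, -0.157, 0.2616]
orientation: [-0.001, 0.713, 0.701, -0.0]
wrist_force: [0.5, 0.3, -0.6]
finger_gap: -0.0
grip_force: 0.0
```

```bash
python3 - <<'E'
from h import *
togo([.459,-.157,.135])
p=read_camera("scene"); cv2.imwrite("pics/s5.png",p["color"][:,:,::-1])
for r in tip_of("limes_top",p)[:2]: print(r["p"],ray(p,r["point"],.089))
E
```

```text
9.2833 [ 0.4578 -0.157   0.2616] [-0.5   0.13 -0.14  1.3   0.    1.09] [[0.017, 1.0, -0.001], [1.0, -0.017, 0.001], [0.001, -0.001, -1.0]] -3.2060753916995586e-05
[0.459, -0.157, 0.135] [-1.000e-01  1.400e+00  1.266e+02]
0.56 [ 0.46855428 -0.15397287  0.089     ]
```

View pics/s5.png

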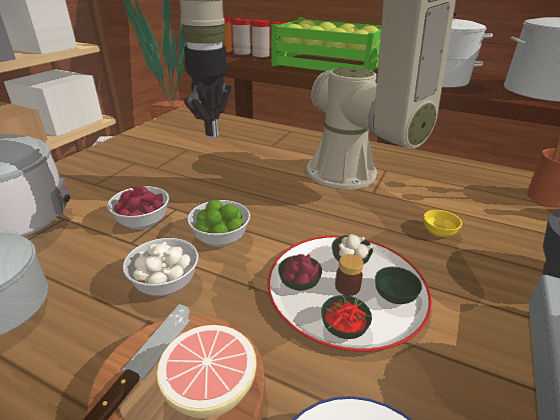

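The tips are at px (211,133), straight above the limes (219,215). Lowering 125 mm and holding.

Call:
jog_arm --moves '[{"fingers": 1, "slide": [0, 2, 15], "angular": [0, 0, 0]}, {"fingers": 1, "slide": [0, 3, 40], "angular": [0, 0, 0]}, {"fingers": 1, "slide": [0, 3, 65], "angular": [0, 0, 0]}, {"fingers": 1, "slide": [0, 3, 88], "angular": [0, 0, 0]}, {"fingers": 1, "slide": [0, 3, 105], "angular": [0, 0, 0]}, {"fingers": 1, "slide": [0, 3, 118], "angular": [0, 0, 0]}, {"fingers": 1, "slide": [0, 3, 125], "angular": [0, 0, 0]}, {"fingers": 1, "slide": [0, 3, 125], "angular": [0, 0, 0]}, {"fingers": 1, "slide": [0, 3, 125], "angular": [0, 0, 0]}]'

```text
clock: 10.13
tcp_pos: [0.4613, -0.1566, 0.1376]
orientation: [-0.0, 0.712, 0.702, -0.0]
wrist_force: [-0.5, -0.5, 0.0]
finger_gap: -0.0001
grip_force: 0.0
```

Call:
jog_arm --moves '[{"fingers": 1, "slide": [0, 0, 0], "angular": [0, 0, 0]}, {"fingers": 1, "slide": [0, 0, 0], "angular": [0, 0, 0]}, {"fingers": 1, "slide": [0, 0, 0], "angular": [0, 0, 0]}, {"fingers": 1, "slide": [0, 0, 0], "angular": [0, 0, 0]}, {"fingers": 1, "slide": [0, 0, 0], "angular": [0, 0, 0]}, {"fingers": 1, "slide": [0, 0, 0], "angular": [0, 0, 0]}, {"fingers": 1, "slide": [0, 0, 0], "angular": [0, 0, 0]}, {"fingers": 1, "slide": [0, 0, 0], "angular": [0, 0, 0]}, {"fingers": 1, "slide": [0, 0, 0], "angular": [0, 0, 0]}, {"fingers": 1, "slide": [0, 0, 0], "angular": [0, 0, 0]}]'

```text
clock: 10.97
tcp_pos: [0.4611, -0.1574, 0.1373]
orientation: [0.0, 0.713, 0.701, -0.0]
wrist_force: [-0.4, 1.0, 0.6]
finger_gap: 0.0001
grip_force: 0.0
```

Call:
jog_arm --moves '[{"fingers": 1, "slide": [0, 0, 0], "angular": [0, 0, 0]}, {"fingers": 1, "slide": [0, 0, 0], "angular": [0, 0, 0]}, {"fingers": 1, "slide": [0, 0, 0], "angular": [0, 0, 0]}, {"fingers": 1, "slide": [0, 0, 0], "angular": [0, 0, 0]}, {"fingers": 1, "slide": [0, 0, 0], "angular": [0, 0, 0]}, {"fingers": 1, "slide": [0, 0, 0], "angular": [0, 0, 0]}, {"fingers": 1, "slide": [0, 0, 0], "angular": [0, 0, 0]}, {"fingers": 1, "slide": [0, 0, 0], "angular": [0, 0, 0]}, {"fingers": 1, "slide": [0, 0, 0], "angular": [0, 0, 0]}, {"fingers": 1, "slide": [0, 0, 0], "angular": [0, 0, 0]}]'

```text
clock: 11.8
tcp_pos: [0.4611, -0.1573, 0.1373]
orientation: [0.0, 0.713, 0.701, -0.0]
wrist_force: [0.2, 0.1, 0.6]
finger_gap: -0.0001
grip_force: 0.0
```

Call:
jog_arm --moves '[{"fingers": 1, "slide": [0, 0, 0], "angular": [0, 0, 0]}, {"fingers": 1, "slide": [0, 0, 0], "angular": [0, 0, 0]}, {"fingers": 1, "slide": [0, 0, 0], "angular": [0, 0, 0]}, {"fingers": 1, "slide": [0, 0, 0], "angular": [0, 0, 0]}, {"fingers": 1, "slide": [0, 0, 0], "angular": [0, 0, 0]}, {"fingers": 1, "slide": [0, 0, 0], "angular": [0, 0, 0]}, {"fingers": 1, "slide": [0, 0, 0], "angular": [0, 0, 0]}, {"fingers": 1, "slide": [0, 0, 0], "angular": [0, 0, 0]}]'

```text
clock: 12.47
tcp_pos: [0.4611, -0.1573, 0.1373]
orientation: [0.0, 0.713, 0.701, 0.0]
wrist_force: [-0.4, 0.1, 0.5]
finger_gap: 0.0002
grip_force: 0.0
```

```bash
python3 - <<'E'
from h import *
togo([.46,-.157,.135])
p=read_camera("scene"); cv2.imwrite("pics/s6.png",p["color"][:,:,::-1])
E
```

```text
12.4667 [ 0.4611 -0.1573  0.1373] [-0.49  0.21 -0.36  1.   -0.    1.09] [[0.016, 1.0, 0.0], [1.0, -0.016, -0.0], [-0.0, 0.0, -1.0]] 0.00016085510508006114
[0.46, -0.157, 0.135] [ 0.3 -1.1  2.3]
```

View pics/s6.png

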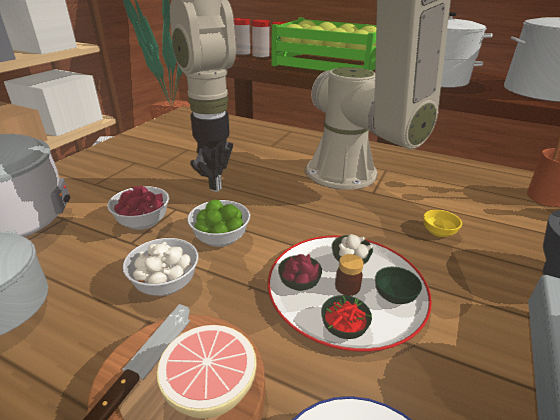

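The tips are at px (215,188), about 3 cm above the lime heap (top at 216,203). Nothing has been disturbed, so I'm handing in.

```bash
python3 -c "
from workcell import *
print(hand_in())"
```

```text
the job is handed in; nothing more can be done
None
```

I pointed at the empty green bowl and then at the limes, holding each for over two seconds. I handed in while still pointing at the limes, with no sign that anything was touched or moved; the hand-in gave no verdict.

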